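Index the jar-filling carousel to the next hole

TASK

Bring the next jar under the filling nozzle: with your fingertips press the carousel's black indexing plunger down, turn the carousel counter-clockwise (seen from above) to the next hole, and let the plunger spring fully up there so that it locks. Pinch and lift nothing: leave the jars standing in their pockets, and do not disturb the bottle, the spare jar and the cap tray beside the carousel. Finish clear of everything.

Things in the scene. Friction and masses are not known exactly. Their poses are not given: they have to be found in the camera images.
- index_base: fixed indexing carousel for filling jars: white foot 336 mm across with a flat aluminium index ring 320 mm across, its top face 34 mm above the work surface; origin on the turning axis at the work surface, z up. In the ring eight 14 mm holes, 45 degrees apart at 135 mm radius, are joined by a narrow slot.
- nozzle_tip (a point): tip of the fixed steel filling nozzle, 105 mm above the work surface, 70 mm from the turning axis, opposite the plunger's start. Its arm (top 162 mm up) runs outwards to a post 192 mm from the axis.
- front_ear (a point): middle of the top edge (95 mm above the work surface) of the ear ahead of the plunger in the sense of turning. Two such steel ears stand fixed to the carousel's tab, one ahead of and one behind the cap: 6 mm thick, 42 mm long radially, free gap between them 56 mm, open inwards and outwards. Fingertips on the cap push the carousel round by this ear.
- table_axis (a point): centre of the round carousel plate (216 mm across) on the turning axis, at the plate's upper face, 45 mm above the work surface; it turns with the plate. In the middle a white hub whose top is 75 mm above the work surface; round it eight pockets at 70 mm radius, five with jars.
- plunger_top (a point): centre of the top of the indexing plunger's round black cap (44 mm across), 135 mm from the turning axis on a tab of the carousel; 70 mm above the work surface when up. It turns with the carousel and goes down when pressed.
- next_hole (a point): centre of the next hole, on the top face of the index ring (34 mm up), 45 degrees counter-clockwise (seen from above) of the hole in which the plunger starts; fixed. The job is done when the plunger stands above this point.
- plunger (a joint): how far the plunger is pressed straight down: 0 fully up, 0.014 m at its stop. Spring about 3 N at the start, 9 N at the stop. Up, it locks the carousel in a hole; pressed 9 mm or more (11 mm is a good aim) it is free of the hole. Let go between two holes, it stays down about 9 mm, rubs under the ring, and jumps up when it comes over a hole.
- carousel (a joint): turn of the carousel about its upright axis (rad): 0 in the starting hole, grows counter-clockwise seen from above, +0.785 at the next hole; stops at -0.785 and +1.571. Locked, it has about 0.011 rad of play; unlocked it turns with about 1 N at the plunger and stays where it is left.
- bottle: amber bottle with a dark green cap, 80 mm across, 150 mm tall, standing left of the carousel; origin under its centre. Not part of the work.
- spare_jar: small capped amber jar, 41 mm across, 42 mm tall, standing on the work surface left of the carousel, nearer the plunger than the bottle; origin under its centre. Not part of the work.
- cap_tray: open steel tray with green caps, 100 x 140 x 35 mm, right of the carousel; origin under its centre. Not part of the work.
- jar0: small amber jar, open, 41 mm across, 40 to 42 mm tall, loose in a carousel pocket, its foot 45 mm above the work surface; origin under its centre.
- jar1: small amber jar, open, 41 mm across, 40 to 42 mm tall, loose in a carousel pocket, its foot 45 mm above the work surface; origin under its centre. It is the one that comes under the nozzle.
- jar2: small amber jar, open, 41 mm across, 40 to 42 mm tall, loose in a carousel pocket, its foot 45 mm above the work surface; origin under its centre. It stands under the nozzle at the start.
- jar3: small amber jar, capped, 41 mm across, 40 to 42 mm tall, loose in a carousel pocket, its foot 45 mm above the work surface; origin under its centre.
- jar4: small amber jar, capped, 41 mm across, 40 to 42 mm tall, loose in a carousel pocket, its foot 45 mm above the work surface; origin under its centre.
There are look-alikes about, which are no part of the job. Leave any green look-alike of the jar4 alone.

How it is judged:
By the outcome, as a careful person would: the job done as asked, in the order asked, and still so for the second after the job is handed in, with the robot touching nothing.
It also fails if it takes over 45 s, if anything falls off the work surface, if the arm or the gripper's body presses on something with over 40 N, if the wrist force passes 120 N, or if a joint passes its speed limit or range.

ROBOT

A 6-joint arm with a two-finger parallel gripper is mounted at the origin on the work surface. World frame = base frame: x ahead of the robot, y to its left, z up, the work surface at z = 0. Lengths are in m, angles in rad, forces in N, time in s.
With the tool pointing down it reaches from about 0.4 to 0.925 m from the base axis. Payload 12.5 kg.
Tool frame: the origin (TCP) lies on the centre line of the jaws, within the pads' length; the fingertips stand 8 mm ahead of it and the grasp point (between the pads) lies 11 mm behind it; z points along the fingers, y is the line along which they close (so a half turn about z gives the same grasp; the last joint's range is limited). The gripper opens to 95 mm and grips with 3 to 60 N. Pads are 20 mm wide; open, the fingers measure 119 mm over their backs; the gripper's body (75 mm by 180 mm) begins 59 mm behind the grasp point.
Start: joints at [-1.407, 0.491, 1.559, -0, 1.092, -0.106], TCP at [0.167, -0.602, 0.223] pointing down, gripper open.
Joint ranges: [-3.1, 3.1], [-0.84, 2.19], [0.05, 2.79], [-1.13, 4.28], [0.06, 2.93], [-2.69, 2.69]. Speed limits (rad/s): [2.22, 2.22, 2.79, 3.14, 3.14, 3.14].

INTERFACE

Orientations are given as a unit quaternion [w, x, y, z].
In Python, from station import get_obs, grab_frame, hand_in, spot_in, silhouettes gives the robot as it stands.
- The arm moves only by the tool send_rows, never from a script. Its arguments are lists of equal length, an entry for each row: "translation": the shift along the tool's x, y, z each as a share of 400 mm, from -1 to 1, a list of three; "turn": the turn about the tool's z as a share of pi/4 rad, from -1 to 1. A call has 1 to 10 rows; each row is the pose to reach, as a shift and turn from the pose commanded when the call began, along the tool's axes at that moment; what a row does not reach only later rows make up. A row lasts 1/12 s, in which the tool goes at most 41.7 mm and 7.16 degrees, less where a joint would pass 70% of its speed; a pose out of reach is approached as far as the arm can. A call with a number of a shift or a turn outside -1 to 1 is refused whole. A call with a gripper value outside its range is refused whole. "jaw" is the finger opening in mm, from 0 to 95.1, set as the call begins (left out, the last holds). The fingers move at their own pace and stop on an object; "grip_force" is the grip in N (left out, the last holds). Time passes only in rows, so rows that repeat a pose let the fingers close. It gives the time, the measured TCP pose, the force, the opening and the grip force at its end, in the units of the state.
- get_obs(): the state, without advancing time (a new reading comes with each control period).
- grab_frame(name): name is "side" or "top"; returns a dict with "color" (384x512x3 uint8, red, green, blue), "depth" (384x512 float32, m along the optical axis (not along the pixel's ray), 0 where there is no reading), "intrinsics" (3x3 intrinsics, pixels), "dist" ([k1, k2, p1, p2, k3] as OpenCV has them; the pictures are not rectified), "T" (4x4, takes a point from camera to world coordinates). Camera axes: x right, y down, z forward; pixel columns grow to the right and rows downward; lengths in m; the calibration is good to about 2 mm. A picture is of the moment at which its call begins.
- hand_in(): hands the job in; it is judged then, once.
Trained networks look in a picture, given as the dict that the camera call returned (one of the last four; its "shot" number tells which), for a name from the list of things; names that differ only in an ending like _2 or _b are one class to them, and where a whole thing is asked for, a point or a joint stands for the part that bears it (a point fixed in the world has none). Each returns a list of dicts, best first, with "score" (0 to 1); they miss things now and then, are a little off and sometimes report something else, mostly with a low value. They report only what shows in the picture. A call takes as long as a camera call. They do not tell look-alikes from the thing itself.
- spot_in(picture, query): "at" ([x, y, z] in m, in the coordinates of the camera as it stood for that picture, good to about 4 mm: the middle of the surface that is visible of it).
- silhouettes(picture, query): "pixels" (384x512 bool, what is visible of it).
The state is a dict: "time_s": time; "joint_pos": joint angles; "qvel": joint speeds; "tau": joint torques, N m; "eef_pos": TCP position; "orientation": TCP orientation; "wrist_force": force on the tool from outside, world axes, zero at the start; "wrist_torque": the same for the moment, N m; "finger_gap": finger opening in m; "grasp_force": force on a finger pad.
Only numpy, scipy, OpenCV 4.12 (cv2) and the standard library are available. Lean on these libraries where they do the work, as an engineer would, in place of code of your own. Each camera call takes 0.05 s, during which the arm holds its last target. There are 200 camera calls.

## Working session

There is one attempt and no reset: what is moved stays moved. The work goes in short steps, Python scripts to look and compute and a tool call to move; the robot and the scene stay as the last step left them, time stands still between calls to the robot, and variables do not carry over. Pictures are saved under pics/ and viewed, at most 10 in all, crops included, and the job is handed in when it is done.

Besides the shell and the picture viewer there is one more tool, called after "Emit:" by a JSON object that holds its "name" and its "arguments". send_rows: Moves the arm, as the interface text tells. Shift numbers are shares of 400 mm and turn numbers shares of pi/4 rad, none past 1 either way. Its arguments: {"type":"object","properties":{"translation":{"type":"array"},"turn":{"type":"array"},"jaw":{"type":"number"},"grip_force":{"type":"number"}},"required":["translation","turn"]}

```bash
mkdir -p pics; cat > h.py <<'E'
import numpy as np,cv2
from station import *
def w(p,c): return (p['T']@np.r_[c,1])[:3]
def cloud(p):
    K,D=p['intrinsics'],np.array(p['dist'],float)
    v,u=np.mgrid[:384,:512]
    n=cv2.undistortPoints(np.stack([u,v],-1).reshape(-1,1,2).astype(float),np.array(K),D).reshape(384,512,2)
    c=np.dstack([n*p['depth'][...,None],p['depth']])
    return c@p['T'][:3,:3].T+p['T'][:3,3]
def proj(p,X):
    R=np.linalg.inv(p['T']); 
    return cv2.projectPoints(np.array(X,float).reshape(-1,3),cv2.Rodrigues(R[:3,:3])[0],R[:3,3],np.array(p['intrinsics']),np.array(p['dist'],float))[0].reshape(-1,2)
E
python3 - <<'E'
from h import *
np.set_printoptions(precision=4,suppress=True)
o=get_obs();print({k:np.round(v,3) for k,v in o.items()})
for n in('top','side'):
    p=grab_frame(n);cv2.imwrite(f'pics/{n}0.png',cv2.cvtColor(p['color'],cv2.COLOR_RGB2BGR))
    print(n,p['T'])
    for q in('plunger_top','front_ear','table_axis','nozzle_tip','next_hole','index_base','bottle','spare_jar','cap_tray'):
        for r in spot_in(p,q)[:3]:print(q,round(r['score'],2),w(p,r['at']),proj(p,w(p,r['at']))[0])
E
```

```text
{'time_s': np.float64(0.0), 'joint_pos': array([-1.407,  0.492,  1.559, -0.   ,  1.092, -0.106]), 'qvel': array([-0.002, -0.   , -0.001,  0.   ,  0.002, -0.   ]), 'tau': array([ -0.002, -61.265, -25.819,   0.069,   0.048,  -0.   ]), 'eef_pos': array([ 0.167, -0.602,  0.222]), 'orientation': array([-0.001,  0.991,  0.134, -0.   ]), 'wrist_force': array([ 0.336,  0.107, -0.265]), 'wrist_torque': array([-0.016,  0.014,  0.02 ]), 'grasp_force': np.float64(0.0), 'finger_gap': np.float64(0.095)}
top [[ 0.0036 -0.992   0.1264  0.4951]
 [-0.9999 -0.0048 -0.0094  0.0492]
 [ 0.0099 -0.1264 -0.9919  1.1568]
 [ 0.      0.      0.      1.    ]]
plunger_top 0.72 [ 0.5073 -0.017   0.0682] [270.4147 239.1565]
front_ear 0.9 [ 0.6002 -0.0783  0.0468] [290.812 207.403]
table_axis 0.7 [ 0.5987 -0.0776  0.0486] [290.6442 207.8704]
nozzle_tip 0.88 [ 0.6108 -0.0936  0.0319] [295.3476 204.325 ]
next_hole 0.91 [ 0.6125 -0.0968  0.0318] [296.4056 203.7826]
index_base 0.66 [ 0.6108 -0.0912  0.033 ] [294.5844 204.3011]
bottle 0.8 [0.7061 0.1444 0.1026] [213.5726 167.662 ]
spare_jar 0.69 [0.5865 0.12   0.0371] [
[... 190 characters left out ...]
[ 0.      0.      0.      1.    ]]
plunger_top 0.73 [ 0.5119 -0.0189  0.0698] [217.1622 230.7688]
front_ear 0.7 [ 0.5802 -0.0919  0.0428] [253.6794 252.2779]
table_axis 0.81 [ 0.5891 -0.0896  0.0435] [256.7305 250.2642]
nozzle_tip 0.66 [ 0.6065 -0.1404  0.0299] [271.0622 268.1109]
nozzle_tip 0.27 [ 0.5891 -0.0855  0.045 ] [256.1477 248.6019]
next_hole 0.94 [ 0.6004 -0.1398  0.0341] [268.7032 267.8571]
index_base 0.97 [ 0.6044 -0.141   0.0369] [270.4996 267.2164]
bottle 0.66 [0.7093 0.1304 0.093 ] [268.5242 161.8548]
spare_jar 0.77 [0.5855 0.1102 0.0361] [228.4403 192.6257]
spare_jar 0.44 [ 0.6599 -0.0457  0.0868] [277.4379 218.0091]
cap_tray 0.98 [ 0.5719 -0.351   0.0148] [294.0614 359.3391]
```

```bash
python3 - <<'E'
import cv2
t=cv2.imread('pics/top0.png')[120:310,190:430];s=cv2.imread('pics/side0.png')[110:380,130:400]
cv2.imwrite('pics/tc.png',cv2.resize(t,None,fx=3,fy=3,interpolation=2));cv2.imwrite('pics/sc.png',cv2.resize(s,None,fx=2.2,fy=2.2,interpolation=2))
E
```

```text
(no output)
```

View pics/tc.png

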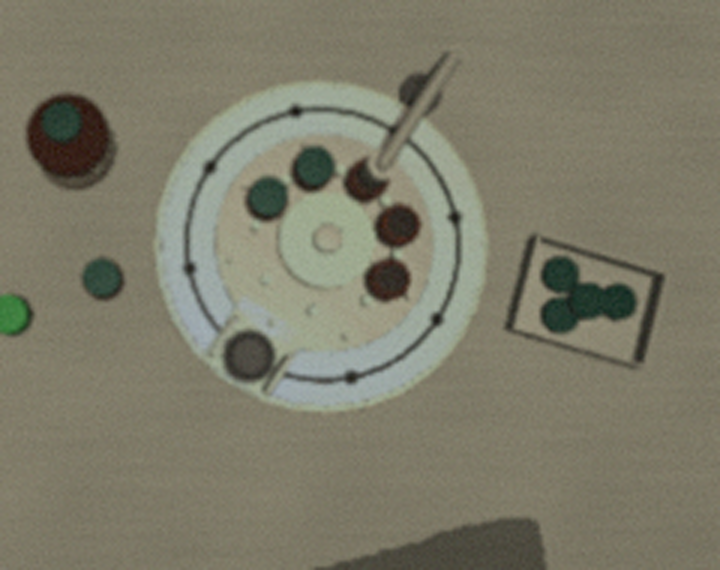

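View pics/sc.png

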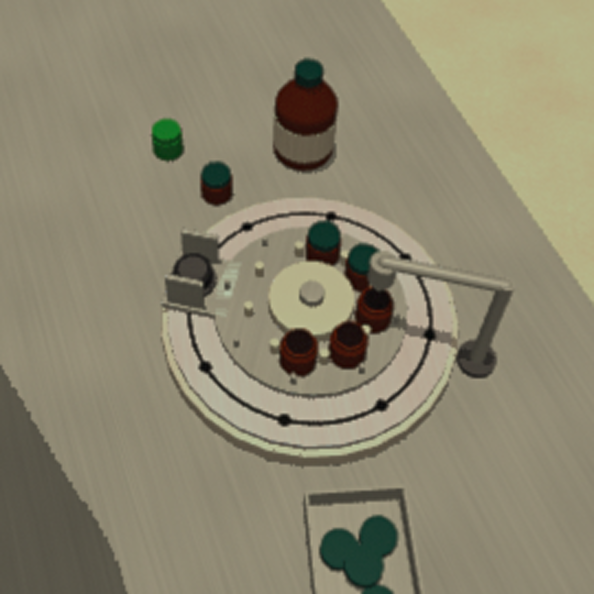

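The top crop shows the plunger cap at (248,355), with the ears at (222,335) and (276,372). The next hole going counter-clockwise is at (351,377). The nozzle arm is at top right, and the green look-alike is at far left (10,314). Next I'll fit the axis and the hole angles.

```bash
cat > m.py <<'E'
from h import *
from scipy.optimize import least_squares
np.set_printoptions(precision=4,suppress=True)
def ray(p,px,z):
    n=cv2.undistortPoints(np.array(px,float).reshape(-1,1,2),np.array(p['intrinsics']),np.array(p['dist'],float)).reshape(-1,2)
    d=np.c_[n,np.ones(len(n))]@p['T'][:3,:3].T; o=p['T'][:3,3]
    return o+d*((z-o[2])/d[:,2])[:,None]
def holes(p,crops,z=.034):
    g=cv2.cvtColor(p['color'],cv2.COLOR_RGB2GRAY).astype(float);out=[]
    for u,v in crops:
        u0,v0=int(round(u)),int(round(v));a=g[v0-4:v0+5,u0-4:u0+5];k=np.clip(np.percentile(a,60)*.75-a,0,None)
        V,U=np.mgrid[v0-4:v0+5,u0-4:u0+5];out.append([(U*k).sum()/k.sum(),(V*k).sum()/k.sum()])
    return ray(p,out,z)
def fit(H):
    H=H[:,:2];A=np.arctan2(*(H-[.608,-.09]).T[::-1]);
    def res(x):
        a=np.arctan2(H[:,1]-x[1],H[:,0]-x[0]);k=np.round((a-x[2])/(np.pi/4));t=x[2]+k*np.pi/4
        return np.r_[x[0]+.135*np.cos(t)-H[:,0],x[1]+.135*np.sin(t)-H[:,1]]
    best=min((least_squares(res,[.608,-.09,s],x_scale=[.01,.01,.1]) for s in np.arange(0,.8,.1)),key=lambda r:r.cost)
    return best
E
python3 - <<'E'
from m import *
p=grab_frame('top');s=grab_frame('side')
ht=holes(p,[(190+a/3,120+b/3) for a,b in[(190,267),(209,167),(296,110),(455,216),(437,318),(351,377)]])
hs=holes(s,[(130+a/2.2,110+b/2.2) for a,b in[(247,227),(331,216),(405,257),(430,334),(381,405),(284,420),(206,367)]])
for n,H in(('top',ht),('side',hs)):
    r=fit(H);print(n,r.x,'res mm',np.abs(r.fun).max()*1000);print(H[:,:2])
# cap by cloud + silhouettes
for q in(p,s):
    X=cloud(q);m=silhouettes(q,'plunger_top')
    for r in m[:2]:
        P=X[r['pixels']];print('sil',r['score'],len(P),P.min(0),P.max(0),np.median(P,0))
    d=np.hypot(X[...,0]-.51,X[...,1]+.018)
    k=(d<.035)&(abs(X[...,2]-.07)<.006)&(q['color'].max(-1)<90);print('cap',k.sum(),X[k].mean(0),np.median(X[k],0),ray(q,np.argwhere(k)[:,::-1].mean(0)[None],.07))
    k=(d<.06)&(X[...,2]>.084)&(X[...,2]<.102);print('ears',X[k])
E
```

```text
top [ 0.6219 -0.0995  0.1956] res mm 0.7210209526825606
[[ 0.596   0.033 ]
 [ 0.6963  0.0132]
 [ 0.7549 -0.0737]
 [ 0.6482 -0.2318]
 [ 0.5463 -0.2111]
 [ 0.4899 -0.1264]]
side [ 0.6222 -0.0971  0.2001] res mm 4.204768032831402
[[ 0.597   0.0356]
 [ 0.6944  0.0112]
 [ 0.7552 -0.0671]
 [ 0.7348 -0.172 ]
 [ 0.6486 -0.2291]
 [ 0.5474 -0.2088]
 [ 0.4906 -0.1241]]
sil 0.75 159 [ 0.4908 -0.0416  0.0659] [ 0.5276 -0.0042  0.0745] [ 0.5106 -0.024   0.0706]
cap 191 [ 0.5104 -0.0232  0.0703] [ 0.5106 -0.0241  0.0703] [[ 0.5104 -0.0232  0.07  ]]
ears [[ 0.5462 -0.0059  0.0958]
 [ 0.5434 -0.0059  0.0954]
 [ 0.5435 -0.0088  0.094 ]
 [ 0.5406 -0.0032  0.0955]
 [ 0.5407 -0.0059  0.0953]
 [ 0.5408 -0.0088  0.093 ]
 [ 0.5378 -0.0003  0.0964]
 [ 0.5379 -0.0032  0.0947]
 [ 0.5378 -0.0059  0.0962]
 [ 0.5351 -0.0004  0.0953]
 [ 0.5352 -0.0032  0.0934]
 [ 0.5323  0.0024  0.0955]
 [ 0.5324 -0.0005  0.093 ]
 [ 0.5325 -0.0034  0.0902]
 [ 0.5296  0.0051  0.0927]
 [ 0.5295  0.0025  0.0981]
 [ 0.5296 -0.0005  0.0932]
 [ 0.5268  0.0051  0.0926]
 [ 0.5268  0.0023  0.0937]
 [ 0.524   0.0079  0.0945]
 [ 0.5241  0.00
[... 5059 characters left out ...]
 0.4897 -0.0502  0.0908]
 [ 0.4923 -0.0495  0.0884]
 [ 0.4942 -0.0513  0.09  ]
 [ 0.4968 -0.0506  0.0875]
 [ 0.4988 -0.0525  0.0893]
 [ 0.5004 -0.0558  0.0932]
 [ 0.502  -0.0586  0.0965]
 [ 0.5052 -0.0557  0.0904]
 [ 0.5067 -0.0591  0.0948]
 [ 0.509  -0.0598  0.0944]
 [ 0.512  -0.0576  0.0896]
 [ 0.492  -0.0496  0.0843]
 [ 0.4962 -0.0522  0.0858]
 [ 0.4984 -0.0532  0.0862]
 [ 0.5005 -0.0546  0.0871]
 [ 0.5026 -0.0558  0.0877]
 [ 0.5049 -0.0563  0.0872]
 [ 0.5063 -0.0599  0.0917]
 [ 0.5085 -0.061   0.0922]
 [ 0.5116 -0.0585  0.0867]
 [ 0.5    -0.0557  0.0845]
 [ 0.5023 -0.0564  0.0843]
 [ 0.5045 -0.0572  0.0844]
 [ 0.5063 -0.0594  0.0866]
 [ 0.5089 -0.0587  0.0841]
 [ 0.5058 -0.0607  0.0844]]
```

Both views agree. The axis is at (0.622, -0.0985), the plunger at about (0.510, -0.0235) at 146.3°, and the next hole at 191.3°, about (0.4896, -0.125). I'll go above the plunger with the tool x tangential, so the pads' stiff direction pushes the ear, and the jaws closed.

Emit:
{"name": "send_rows", "arguments": {"translation": [[0.605,-0.583,0],[0.605,-0.583,0],[0.605,-0.583,0],[0.605,-0.583,0],[0.605,-0.583,0],[0.605,-0.583,0],[0.605,-0.583,0],[0.605,-0.583,0],[0.605,-0.583,0],[0.605,-0.583,0]], "turn": [-0.9,-0.9,-0.9,-0.9,-0.9,-0.9,-0.9,-0.9,-0.9,-0.9], "jaw": 0, "grip_force": 5}}

```text
time_s: 2.03
eef_pos: [0.3387, -0.3115, 0.223]
orientation: [0.0, 0.882, 0.471, 0.0]
wrist_force: [-0.1, 0.1, -0.5]
finger_gap: 0.0335
grasp_force: 0.0
```

```bash
cat > go.py <<'E'
import sys
from m import *
from scipy.spatial.transform import Rotation as R
AX=np.array([.622,-.0985]);A0=np.radians(146.3)
def tgt(th,lead=0):  # carousel angle (deg), tangential lead (m)
    a=A0+np.radians(th); return AX+.135*np.r_[np.cos(a),np.sin(a)]+lead*np.r_[-np.sin(a),np.cos(a)], a+np.pi/2-np.pi
def st():
    o=get_obs();q=o['orientation'];M=R.from_quat(q[[1,2,3,0]]).as_matrix();return o,M
def plan(th,lead,z):
    o,M=st();xy,yaw=tgt(th,lead);d=M.T@(np.r_[xy,z]-o['eef_pos'])
    cur=np.arctan2(M[1,0],M[0,0]);t=-((yaw-cur+np.pi)%(2*np.pi)-np.pi)
    return np.round(d/.4,4),round(t/(np.pi/4),4)
if __name__=='__main__':
    o,M=st();print(o['time_s'],o['eef_pos'],o['wrist_force'],o['finger_gap'],o['joint_pos'])
    a=list(map(float,sys.argv[1:]))
    for i in range(0,len(a),3):print(a[i:i+3],plan(*a[i:i+3]))
E
python3 go.py 0 0 .2
```

```text
2.0333 [ 0.3387 -0.3115  0.223 ] [-0.1242  0.1051 -0.544 ] 0.033499276092879754 [-0.8874  0.2566  1.9456 -0.      0.9386 -0.2969]
[0.0, 0.0, 0.2] (array([ 0.836 , -0.0456,  0.0573]), np.float64(-0.0028))
```

Emit:
{"name": "send_rows", "arguments": {"translation": [[0.836,-0.0456,0.06],[0.836,-0.0456,0.06],[0.836,-0.0456,0.06],[0.836,-0.0456,0.06],[0.836,-0.0456,0.06],[0.836,-0.0456,0.06],[0.836,-0.0456,0.06],[0.836,-0.0456,0.06],[0.836,-0.0456,0.06],[0.836,-0.0456,0.06]], "turn": [0,0,0,0,0,0,0,0,0,0]}}

```text
time_s: 2.87
eef_pos: [0.5107, -0.0253, 0.1981]
orientation: [-0.0, 0.883, 0.47, -0.0]
wrist_force: [-0.4, -0.1, -0.1]
finger_gap: 0.0005
grasp_force: 0.0
```

```bash
python3 go.py 0 0.006 .11 0 0.006 .080 0 .006 .067
```

```text
2.8667 [ 0.5107 -0.0253  0.1981] [-0.3696 -0.131  -0.1421] 0.00046145943584978606 [-0.1786  0.3602  1.8634 -0.0003  0.9183  0.4133]
[0.0, 0.006, 0.11] (array([-0.0128, -0.0043,  0.2202]), np.float64(-0.0045))
[0.0, 0.006, 0.08] (array([-0.0128, -0.0043,  0.2952]), np.float64(-0.0045))
[0.0, 0.006, 0.067] (array([-0.0128, -0.0042,  0.3277]), np.float64(-0.0045))
```

Emit:
{"name": "send_rows", "arguments": {"translation": [[-0.013,-0.004,0.1],[-0.013,-0.004,0.2],[-0.013,-0.004,0.23],[-0.013,-0.004,0.26],[-0.013,-0.004,0.28],[-0.013,-0.004,0.29],[-0.013,-0.004,0.29],[-0.013,-0.004,0.29]], "turn": [0,0,0,0,0,0,0,0]}}

```text
time_s: 3.53
eef_pos: [0.5057, -0.03, 0.0831]
orientation: [0.0, 0.883, 0.469, 0.0]
wrist_force: [-1.0, 0.1, -0.1]
finger_gap: 0.0005
grasp_force: 0.0
```

```bash
python3 go.py 0 0.006 .067; python3 - <<'E'
from h import *
p=grab_frame('side');cv2.imwrite('pics/s2.png',cv2.cvtColor(cv2.resize(p['color'][160:300,150:330],None,fx=3.5,fy=3.5),cv2.COLOR_RGB2BGR))
E
```

```text
3.5333 [ 0.5057 -0.03    0.0831] [-1.0481  0.0997 -0.073 ] 0.0004993596107011553 [-0.1896  0.5257  1.9849 -0.0002  0.6303  0.4056]
[0.0, 0.006, 0.067] (array([ 0.0037, -0.0007,  0.0403]), np.float64(-0.0087))
```

View pics/s2.png

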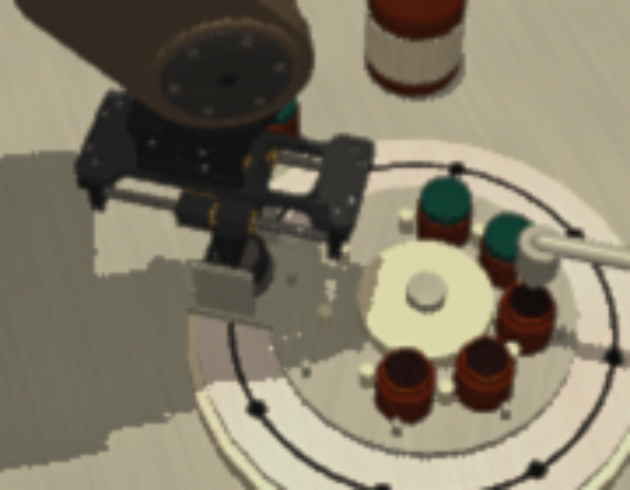

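The closed fingers are at (235,250), between the ears and over the cap. Jars and bottle are clear. Now I'll press.

Emit:
{"name": "send_rows", "arguments": {"translation": [[0,0,0.012],[0,0,0.02],[0,0,0.03],[0,0,0.04],[0,0,0.04],[0,0,0.04]], "turn": [0,0,0,0,0,0]}}

```text
time_s: 4.08
eef_pos: [0.5062, -0.0294, 0.0668]
orientation: [0.001, 0.883, 0.469, 0.001]
wrist_force: [1.2, -2.5, 7.8]
finger_gap: 0.0005
grasp_force: 3.7
```

```bash
python3 go.py 0 0.006 .067 3 .012 .067
```

```text
4.0833 [ 0.5062 -0.0294  0.0668] [ 1.234  -2.5033  7.8045] 0.0005059914726332661 [-0.1882  0.554   1.9955 -0.0004  0.5904  0.406 ]
[0.0, 0.006, 0.067] (array([ 0.0019, -0.0008, -0.0005]), np.float64(-0.0073))
[3.0, 0.012, 0.067] (array([-0.0307,  0.0014, -0.0005]), np.float64(-0.0739))
```

```bash
python3 go.py 0 .012 .067 0 .018 .067 2 .018 .067 4 .018 .067 6 .018 .067 8 .018 .067 10 .018 .067 12 .018 .067 14 .018 .067 16 .018 .067
```

```text
4.0833 [ 0.5062 -0.0294  0.0668] [ 1.234  -2.5033  7.8045] 0.0005059914726332661 [-0.1882  0.554   1.9955 -0.0004  0.5904  0.406 ]
[0.0, 0.012, 0.067] (array([-0.0131, -0.0007, -0.0005]), np.float64(-0.0073))
[0.0, 0.018, 0.067] (array([-0.0281, -0.0007, -0.0005]), np.float64(-0.0073))
[2.0, 0.018, 0.067] (array([-0.0399,  0.0012, -0.0005]), np.float64(-0.0517))
[4.0, 0.018, 0.067] (array([-0.0515,  0.0034, -0.0005]), np.float64(-0.0961))
[6.0, 0.018, 0.067] (array([-0.0631,  0.0061, -0.0005]), np.float64(-0.1406))
[8.0, 0.018, 0.067] (array([-0.0746,  0.0092, -0.0005]), np.float64(-0.185))
[10.0, 0.018, 0.067] (array([-0.086 ,  0.0126, -0.0005]), np.float64(-0.2295))
[12.0, 0.018, 0.067] (array([-0.0972,  0.0165, -0.0005]), np.float64(-0.2739))
[14.0, 0.018, 0.067] (array([-0.1083,  0.0207, -0.0005]), np.float64(-0.3184))
[16.0, 0.018, 0.067] (array([-0.1193,  0.0253, -0.0005]), np.float64(-0.3628))
```

Emit:
{"name": "send_rows", "arguments": {"translation": [[-0.013,0,0],[-0.028,0,0],[-0.04,0.001,0],[-0.0515,0.0035,0],[-0.063,0.006,0],[-0.0745,0.009,0],[-0.086,0.0125,0],[-0.097,0.0165,0],[-0.108,0.0205,0],[-0.119,0.025,0]], "turn": [0,0,-0.05,-0.1,-0.14,-0.185,-0.23,-0.275,-0.32,-0.36]}}

```text
time_s: 4.92
eef_pos: [0.4886, -0.0747, 0.0672]
orientation: [0.002, 0.808, 0.59, 0.001]
wrist_force: [4.0, 1.0, 7.4]
finger_gap: 0.0005
grasp_force: 3.6
```

```bash
cat > ang.py <<'E'
from go import *
def ang():
    for n in('top','side'):
        p=grab_frame(n);X=cloud(p);k=(X[...,2]>.088)&(X[...,2]<.1)&(abs(np.hypot(X[...,0]-AX[0],X[...,1]-AX[1])-.135)<.026)&(p['color'].mean(-1)>85)
        e=X[k];a=np.degrees(np.unwrap(np.arctan2(e[:,1]-AX[1],e[:,0]-AX[0])%(2*np.pi)))
        c=np.histogram(a,bins=np.arange(100,230,3));print(n,k.sum(),[(int(b),int(h)) for b,h in zip(c[1],c[0]) if h>2])
        for q in('front_ear','plunger_top'):
            for r in spot_in(p,q)[:1]:print(q,r['score'],w(p,r['at']))
    return p
if __name__=='__main__':ang()
E
python3 ang.py; python3 go.py 18 .018 .067 20 .018 .067 22 .018 .067 24 .018 .067 26 .018 .067 28 .018 .067 30 .018 .067 32 .018 .067 34 .018 .067 36 .018 .067
```

```text
top 0 []
front_ear 0.95 [ 0.6234 -0.085   0.0486]
side 47 [(175, 10), (178, 31), (181, 6)]
front_ear 0.9 [ 0.5854 -0.1108  0.0446]
5.2167 [ 0.4886 -0.0747  0.0672] [ 3.5212 -1.2064  8.0408] 0.0004132810345524579 [-0.2854  0.5409  2.0274 -0.0002  0.5695  0.026 ]
[18.0, 0.018, 0.067] (array([-0.012 ,  0.0001,  0.0005]), np.float64(-0.0474))
[20.0, 0.018, 0.067] (array([-0.0237,  0.0023,  0.0005]), np.float64(-0.0919))
[22.0, 0.018, 0.067] (array([-0.0353,  0.0049,  0.0005]), np.float64(-0.1363))
[24.0, 0.018, 0.067] (array([-0.0468,  0.008 ,  0.0005]), np.float64(-0.1808))
[26.0, 0.018, 0.067] (array([-0.0582,  0.0114,  0.0005]), np.float64(-0.2252))
[28.0, 0.018, 0.067] (array([-0.0694,  0.0152,  0.0005]), np.float64(-0.2697))
[30.0, 0.018, 0.067] (array([-0.0806,  0.0194,  0.0005]), np.float64(-0.3141))
[32.0, 0.018, 0.067] (array([-0.0915,  0.024 ,  0.0006]), np.float64(-0.3586))
[34.0, 0.018, 0.067] (array([-0.1023,  0.029 ,  0.0006]), np.float64(-0.403))
[36.0, 0.018, 0.067] (array([-0.1129,  0.0343,  0.0006]), np.float64(-0.4474))
```

The ear is at about 178.5°, so θ ≈ 19–20°. The cap is carried by friction, with a lead of about 7 mm. Continuing round.

Emit:
{"name": "send_rows", "arguments": {"translation": [[-0.012,0,0],[-0.0235,0.0025,0],[-0.035,0.005,0],[-0.047,0.008,0],[-0.058,0.0115,0],[-0.0695,0.015,0],[-0.0805,0.0195,0],[-0.0915,0.024,0],[-0.0915,0.024,0]], "turn": [-0.05,-0.09,-0.135,-0.18,-0.225,-0.27,-0.315,-0.36,-0.36]}}

```text
time_s: 5.97
eef_pos: [0.4867, -0.113, 0.0672]
orientation: [0.002, 0.716, 0.698, 0.001]
wrist_force: [3.7, -0.3, 8.7]
finger_gap: 0.0005
grasp_force: 3.7
```

```bash
python3 - <<'E'
from ang import *
p=ang();cv2.imwrite('pics/s3.png',cv2.cvtColor(cv2.resize(p['color'][160:300,150:330],None,fx=3.5,fy=3.5),cv2.COLOR_RGB2BGR))
E
python3 go.py 32 .018 .067 36 .018 .067 40 .018 .067 
```

```text
top 0 []
front_ear 0.7 [ 0.6194 -0.0798  0.044 ]
plunger_top 0.21 [ 0.64   -0.0746  0.0326]
side 55 [(190, 4), (193, 37), (196, 14)]
front_ear 0.8 [ 0.5902 -0.1293  0.0422]
6.2667 [ 0.4866 -0.1125  0.0672] [3.0368 0.0139 6.1012] 0.0007774147989913619 [-0.3595  0.5456  2.0151  0.0001  0.5769 -0.3311]
[32.0, 0.018, 0.067] (array([-0.0001, -0.0003,  0.0006]), np.float64(0.0014))
[36.0, 0.018, 0.067] (array([-0.0235,  0.0036,  0.0006]), np.float64(-0.0874))
[40.0, 0.018, 0.067] (array([-0.0466,  0.0092,  0.0007]), np.float64(-0.1763))
```

View pics/s3.png

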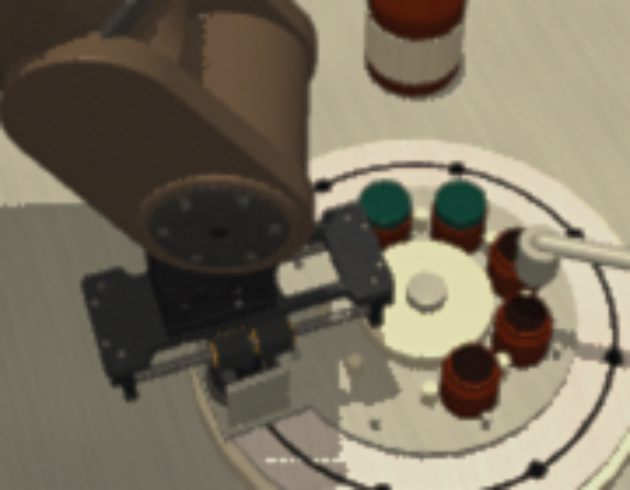

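θ ≈ 35.5°. The ear leads the finger by about 8 mm and everything else is still in place. I'll ease up to about 5 mm of press, so the plunger rubs under the ring, and push on by the ear until it jumps up.

```bash
python3 go.py 32 .018 .073 34 .018 .073 36 .018 .073 37.5 .018 .073  39 .018 .073 40.5 .018 .073 42 .018 .073 43 .018 .073
```

```text
6.2667 [ 0.4866 -0.1125  0.0672] [3.0368 0.0139 6.1012] 0.0007774147989913619 [-0.3595  0.5456  2.0151  0.0001  0.5769 -0.3311]
[32.0, 0.018, 0.073] (array([-0.0001, -0.0002, -0.0144]), np.float64(0.0014))
[34.0, 0.018, 0.073] (array([-0.0119,  0.0015, -0.0144]), np.float64(-0.043))
[36.0, 0.018, 0.073] (array([-0.0235,  0.0037, -0.0144]), np.float64(-0.0874))
[37.5, 0.018, 0.073] (array([-0.0322,  0.0056, -0.0144]), np.float64(-0.1208))
[39.0, 0.018, 0.073] (array([-0.0409,  0.0077, -0.0144]), np.float64(-0.1541))
[40.5, 0.018, 0.073] (array([-0.0495,  0.0101, -0.0143]), np.float64(-0.1874))
[42.0, 0.018, 0.073] (array([-0.058 ,  0.0126, -0.0143]), np.float64(-0.2208))
[43.0, 0.018, 0.073] (array([-0.0637,  0.0145, -0.0143]), np.float64(-0.243))
```

Emit:
{"name": "send_rows", "arguments": {"translation": [[0,0,-0.0145],[0,0,-0.0145],[-0.012,0.0015,-0.0145],[-0.0235,0.0035,-0.0145],[-0.032,0.0055,-0.0145],[-0.041,0.0075,-0.0145],[-0.0495,0.01,-0.0145],[-0.058,0.0125,-0.0145],[-0.0635,0.0145,-0.0145],[-0.0635,0.0145,-0.0145]], "turn": [0,0,-0.045,-0.085,-0.12,-0.155,-0.185,-0.22,-0.24,-0.24]}}

```text
time_s: 7.1
eef_pos: [0.4899, -0.1378, 0.0723]
orientation: [-0.0, 0.648, 0.761, -0.0]
wrist_force: [-1.5, -0.8, 4.2]
finger_gap: 0.0001
grasp_force: 3.1
```

```bash
python3 ang.py|grep -v front; python3 go.py 43 .018 .073 44 .018 .073 45 .018 .073 45.5 .018 .073 46 .018 .073
```

```text
top 23 [(175, 14), (178, 9)]
plunger_top 0.63 [ 0.6142 -0.0905  0.0473]
side 56 [(199, 10), (202, 37), (205, 9)]
plunger_top 0.36 [ 0.4733 -0.1254  0.0659]
7.4 [ 0.4899 -0.1375  0.0724] [-4.8233 -2.4397  4.2191] 0.0004549514123301788 [-0.4035  0.5465  1.9862 -0.0004  0.6095 -0.5628]
[43.0, 0.018, 0.073] (array([-0.0021,  0.0043, -0.0015]), np.float64(-0.0033))
[44.0, 0.018, 0.073] (array([-0.0079,  0.0051, -0.0015]), np.float64(-0.0256))
[45.0, 0.018, 0.073] (array([-0.0138,  0.0061, -0.0015]), np.float64(-0.0478))
[45.5, 0.018, 0.073] (array([-0.0167,  0.0066, -0.0015]), np.float64(-0.0589))
[46.0, 0.018, 0.073] (array([-0.0197,  0.0071, -0.0015]), np.float64(-0.07))
```

Emit:
{"name": "send_rows", "arguments": {"translation": [[-0.004,0.002,0],[-0.008,0.003,0],[-0.01,0.003,0],[-0.01,0.003,0]], "turn": [-0.01,-0.025,-0.03,-0.03]}}

```text
time_s: 7.73
eef_pos: [0.4918, -0.1413, 0.0724]
orientation: [-0.0, 0.639, 0.769, -0.0]
wrist_force: [-3.5, -0.4, 3.6]
finger_gap: 0.0005
grasp_force: 2.6
```

```bash
python3 go.py 45 .018 .073; python3 ang.py|grep -v front
```

```text
7.7333 [ 0.4918 -0.1413  0.0724] [-3.4995 -0.4493  3.594 ] 0.00045242544043110793 [-0.4089  0.5493  1.9793 -0.0001  0.6136 -0.5924]
[45.0, 0.018, 0.073] (array([-0.0038,  0.0027, -0.0016]), np.float64(-0.0175))
top 21 [(175, 3), (178, 18)]
plunger_top 0.32 [ 0.6161 -0.0899  0.047 ]
side 56 [(202, 30), (205, 25)]
plunger_top 0.61 [ 0.4744 -0.1307  0.065 ]
```

Emit:
{"name": "send_rows", "arguments": {"translation": [[0,0,-0.005],[0,0,-0.01],[0,0,-0.01],[0,0,-0.01]], "turn": [0,0,0,0]}}

```text
time_s: 8.37
eef_pos: [0.492, -0.141, 0.0766]
orientation: [-0.0, 0.639, 0.769, 0.0]
wrist_force: [-2.8, 5.1, 5.7]
finger_gap: 0.0006
grasp_force: 4.9
```

```bash
python3 go.py 45 .018 .078; python3 - <<'E'
from ang import *
p=ang();cv2.imwrite('pics/s4.png',cv2.cvtColor(cv2.resize(p['color'][210:310,170:290],None,fx=5,fy=5),cv2.COLOR_RGB2BGR))
E
```

```text
8.3667 [ 0.492  -0.141   0.0766] [-2.8418  5.1269  5.7443] 0.00055656602772755 [-0.4085  0.542   1.9765  0.0004  0.6233 -0.5922]
[45.0, 0.018, 0.078] (array([-0.0044,  0.0022, -0.0034]), np.float64(-0.0176))
top 24 [(175, 5), (178, 19)]
front_ear 0.62 [ 0.6173 -0.0904  0.0439]
side 58 [(202, 30), (205, 27)]
front_ear 0.72 [ 0.5968 -0.1421  0.0445]
plunger_top 0.64 [ 0.5966 -0.1392  0.0437]
```

View pics/s4.png

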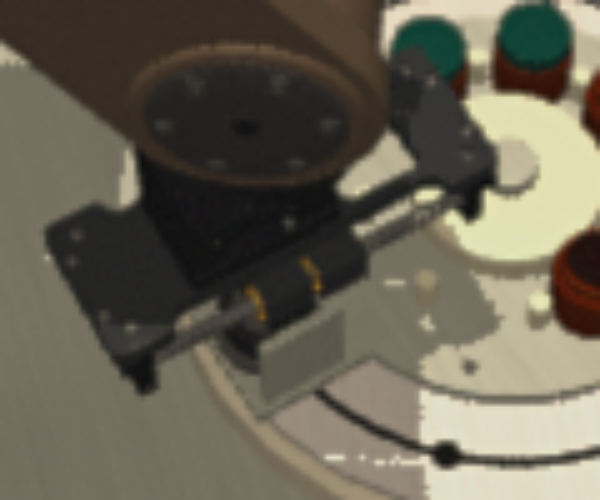

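Force has risen and tangential resistance has appeared, so it has probably caught. I'll back the finger off the ear by 6 mm and lift straight up.

Emit:
{"name": "send_rows", "arguments": {"translation": [[0.004,0,-0.004],[0.01,0,-0.01],[0.015,0,-0.02],[0.015,0,-0.04],[0.015,0,-0.08],[0.015,0,-0.15],[0.015,0,-0.25],[0.015,0,-0.35],[0.015,0,-0.4],[0.015,0,-0.4]], "turn": [0,0,0,0,0,0,0,0,0,0]}}

```text
time_s: 9.5
eef_pos: [0.4924, -0.136, 0.2417]
orientation: [0.004, 0.639, 0.769, 0.001]
wrist_force: [-1.0, 0.5, -0.5]
finger_gap: 0.0005
grasp_force: 0.0
```

Emit:
{"name": "send_rows", "arguments": {"translation": [[0,0.1,-0.1],[0,0.2,-0.1],[0,0.3,-0.1],[0,0.4,-0.1],[0,0.4,-0.1],[0,0.4,-0.1]], "turn": [0,0,0,0,0,0]}}

```text
time_s: 10.0
eef_pos: [0.6496, -0.1056, 0.2748]
orientation: [-0.001, 0.639, 0.769, -0.0]
wrist_force: [-0.8, 0.8, -1.2]
finger_gap: 0.0007
grasp_force: 0.0
```

```bash
python3 - <<'E'
from ang import *
o,M=st();print(o['time_s'],o['eef_pos'],o['wrist_force'],o['joint_pos'],M)
p=ang()
p=grab_frame('side');cv2.imwrite('pics/s5.png',cv2.cvtColor(cv2.resize(p['color'][150:350,130:380],None,fx=3,fy=3),cv2.COLOR_RGB2BGR))
t,yw=tgt(45)
X=cloud(p);d=np.hypot(*(X[...,:2]-t).transpose(2,0,1));k=(d<.025)&(X[...,2]>.045)&(p['color'].max(-1)<90);print('cap',k.sum(),X[k].mean(0),np.percentile(X[k],[5,50,95],0))
print('targ',t)
E
```

```text
10.0 [ 0.6496 -0.1056  0.2748] [-0.8004  0.8024 -1.2137] [-0.2614  0.4978  1.4022 -0.      1.2431 -0.4462] [[-0.1838  0.983  -0.0015]
 [ 0.983   0.1838  0.0004]
 [ 0.0006 -0.0014 -1.    ]]
top 0 []
front_ear 0.97 [ 0.6246 -0.0476  0.0447]
side 112 [(175, 20), (178, 29), (202, 40), (205, 21)]
front_ear 0.89 [ 0.5793 -0.1213  0.0455]
plunger_top 0.55 [ 0.4837 -0.1214  0.0734]
cap 2359 [ 0.4902 -0.1186  0.544 ] [[ 0.4692 -0.1327  0.0695]
 [ 0.4901 -0.1186  0.6062]
 [ 0.5109 -0.1061  0.6445]]
targ [ 0.4896 -0.125 ]
```

View pics/s5.png

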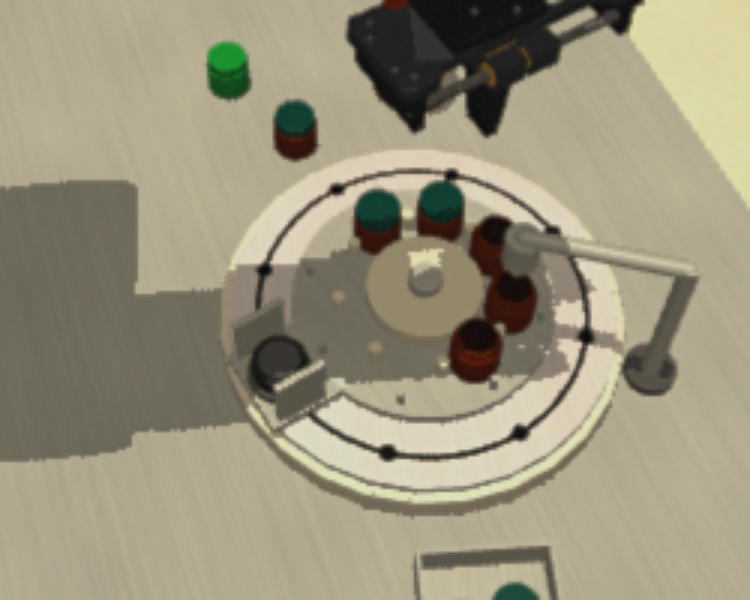

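The cap at (278,365) looks fully up in the next hole, and an open jar stands under the nozzle at (497,245). Everything else is undisturbed. I'll check the cap height in numbers.

```bash
python3 - <<'E'
from ang import *
for n in('side','top'):
    p=grab_frame(n);X=cloud(p);t,_=tgt(45);d=np.hypot(*(X[...,:2]-t).transpose(2,0,1))
    for c in (p['color'].max(-1)<90,p['color'].max(-1)<999):
        k=(d<.018)&(X[...,2]>.045)&(X[...,2]<.09)&c;print(n,k.sum(),np.median(X[k],0) if k.any() else '')
    for q in('bottle','spare_jar','cap_tray'):
        for r in spot_in(p,q)[:1]:print(q,w(p,r['at']))
E
```

```text
side 164 [ 0.4894 -0.1248  0.0706]
side 167 [ 0.4894 -0.125   0.0706]
bottle [0.7045 0.1529 0.1195]
spare_jar [0.5887 0.1091 0.0365]
cap_tray [ 0.5719 -0.3468  0.0178]
top 0 
top 0 
bottle [0.7064 0.1434 0.1047]
spare_jar [0.5858 0.1185 0.0388]
cap_tray [ 0.5553 -0.3934  0.0152]
```

The cap top reads 70.6 mm, against 70.3 mm at the start, so the plunger is fully up and locked at the next hole.

```bash
python3 -c "from station import *;print(hand_in())"
```

```text
the job is handed in; nothing more can be done
None
```

The job is handed in: the carousel is one hole on with the plunger up and locked (cap top measured at 70.6 mm), the next jar is under the nozzle, the jars, bottle, spare jar and cap tray look undisturbed, and the arm is clear of everything.

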